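# Put the printing block away in the chest

## Task

Open the lid of the wooden chest all the way until it rests back on its stop, without flinging it back or letting it fall shut. Then pick up the wooden printing block by its handle and set it down gently, not dropped, inside the chest, in the large empty compartment, flat on the floor with its handle upright. Leave the lid open on its stop, and leave the jar, the basket and the mallet where they are.

Things in the scene. Friction and masses are not known exactly. Their poses are not given: they have to be found in the camera images.
- chest: wooden chest, fixed, outside 150 (x) x 280 (y) x 95 mm tall without lid, walls and floor 8 mm. Origin: centre of underside; x to the back (hinge side), y along the hinge, z up. A 6 mm divider 70 mm tall at y = +62 mm leaves a large empty compartment on the -y side and a narrow one full of brushes on the +y side. Sloping steel straps at the back, 56 mm above the rim, are the lid's stop
- chest_bay (a point): centre of the floor of the large empty compartment, which measures 134 (x) x 191 mm (y); 8 mm above the table, 87 mm below the rim; axes as the chest
- lid (a joint): angle of the lid in rad: 0 closed, growing as it opens upward and back; on its stop at 1.85 (106 degrees). The lid is a wooden board 150 x 280 x 14 mm, about 0.45 kg, free-swinging: let go below about 1.4 it falls shut, beyond about 1.6 it falls back onto the stop
- lid_hinge (a point): middle of the hinge axis, at the chest's top rear edge, 95.5 mm above the table; axes turn with the lid: y along the hinge, x from the lid's front edge to the hinge, z out of the lid's top face. The lid opens positively about +y
- lid_grip (a point): middle of the lid's steel bow handle: a round bar 10 mm in diameter, 110 mm long, parallel to the hinge, 40 mm in front of the lid's front edge, free all round. In the hinge point's axes it lies at x = -190, z = +7 mm; 102 mm above the table when closed; axes as lid_hinge
- block: hand printing block, loose, 0.13 kg: a wooden slab 90 (x) x 60 (y) x 24 mm thick with an upright round handle of dark wood in the middle of its top, 26 mm in diameter, from 24 to 72 mm above the underside. Origin: centre of its underside, z up the handle. On the table left or right of the chest
- block_knob (a point): point to grip on the block's handle: on its axis, 52 mm above the block's underside; axes as the block
- jar: bystander: glass jar with paper label and steel cap, 60 mm diameter, 100 mm tall, standing on the other side of the chest from the block; origin at the centre of its underside
- basket: bystander: pale round wooden bowl-shaped basket, 150 mm across, 80 mm tall, at the back right of the table; origin at the centre of its underside
- mallet: bystander: wooden mallet lying on the table at the back left, head 60 (x) x 100 (y) x 60 mm, handle 24 mm in diameter reaching to 220 mm in -x of the origin, away from the chest; origin at table level under the middle of the head
Mind the look-alikes: they are no part of the job. Several things look just like the block: the one meant starts nearest to the robot's base.

How it is judged:
On the way, in this order (a step that is already met when the one before it is completed fails the run):
1. the lid rests open on its stop (beyond 1.78 rad, still) with the block not yet in the chest (value of joint lid above 1.78 rad and velocity of joint lid below 0.1 rad/s and horizontal distance between block and chest above 0.15 m), for 0.2 s.
2. the block stands in the large compartment (x of block in the frame of chest_bay between -0.06 and 0.06 m and y of block in the frame of chest_bay between -0.09 and 0.09 m and z of block in the frame of chest_bay below 0.006 m and angle between block's own z axis and vertical below 0.12 rad), for 0.2 s.
At the end, for the whole second after the job is handed in: The lid rests open on its stop (beyond 1.78 rad), and the block stands at rest on the floor of the large compartment (underside within 6 mm of the floor, handle within 0.12 rad of upright) (all of step 2 and value of joint lid above 1.78 rad and velocity of joint lid below 0.1 rad/s and linear speed of block below 0.02 m/s); the robot touches nothing.
It fails at once if the lid is flung open or falls shut (faster than 3 rad/s) (velocity of joint lid above 3 rad/s or velocity of joint lid below -3 rad/s).
It fails at once if the block is dropped into the chest (faster than 0.7 m/s over or in the large compartment below the rim, a fall of some 25 mm) (horizontal distance between block and chest_bay below 0.12 m and z of block in the frame of chest_bay below 0.087 m and linear speed of block above 0.7 m/s).
It fails at once if the jar, the basket or the mallet is moved more than 30 mm (distance of any of jar, basket, mallet from where it was at the start of the episode above 0.03 m).
It also fails if it takes over 64 s, if anything falls off the work surface, if the arm or the gripper's body presses on something with over 40 N, if the wrist force passes 120 N, or if a joint passes its speed limit or range.

## Robot

A 6-joint arm with a two-finger parallel gripper is mounted at the origin on the work surface. World frame = base frame: x ahead of the robot, y to its left, z up, the work surface at z = 0. Lengths are in m, angles in rad, forces in N, time in s.
With the tool pointing down it reaches from about 0.25 to 0.775 m from the base axis. Payload 4 kg.
Tool frame: the origin (TCP) lies at the very end of the fingers, on their centre line; the grasp point (between the pads) lies 19 mm behind it; z points along the fingers, y is the line along which they close (so a half turn about z gives the same grasp; the last joint's range is limited). The gripper opens to 94 mm and grips with 3 to 60 N. Pads are 16 mm wide; open, the fingers measure 119 mm over their backs; the gripper's body (75 mm by 177 mm) begins 78 mm behind the grasp point.
Start: joints at [-1.246, 0.087, 1.371, -0, 1.684, -0.103], TCP at [0.228, -0.5, 0.206] pointing down, gripper open.
Joint ranges: [-3.1, 3.1], [-0.76, 2.03], [0.27, 2.55], [-1.08, 4.22], [0.17, 2.65], [-2.57, 2.57]. Speed limits (rad/s): [2.79, 2.79, 3.14, 3.14, 3.14, 3.14].

## Interface

Orientations are given as a rotation vector (axis times angle).
In Python, from rig import bot gives the robot as it stands.
- The arm moves only by the tool play_rows, never from a script. Its argument "rows" is a list of rows, each a list of 7 numbers: the closure, from -1 (fully open) to 1 (shut), then the shift along the tool's x, y, z in units of 0.5 m (1.0 is 0.5 m), then the turn, a rotation vector about the tool's x, y, z in units of 90 degrees (1.0 is 90 degrees). A call has 1 to 10 rows; each row is the pose to reach, as a shift and turn from the pose commanded when the call began, along the tool's axes at that moment; what a row does not reach only later rows make up. A row lasts 1/10 s, in which the tool goes at most 50 mm and 8.59 degrees, less where a joint would pass 70% of its speed; a pose out of reach is approached as far as the arm can. A call with a number of a shift or a turn outside -1 to 1 is refused whole. A call with a gripper value outside its range is refused whole. The fingers move at their own pace and stop on an object; the grip force is fixed at half the most. Time passes only in rows, so rows that repeat a pose let the fingers close. It gives the time, the measured TCP pose, the force, the opening and the grip force at its end, in the units of the state.
- bot.sense(): the state, without advancing time (a new reading comes with each control period).
- bot.capture(name): name is "scene" or "side" or "wrist"; returns the picture (400x640x3 uint8, red, green, blue); there is no depth.
- bot.calibration(name): a dict with "fx", "fy", "cx", "cy" (pixels), "T" (4x4, takes a point from camera to world coordinates). Camera axes: x right, y up, looking along -z (the intrinsics and any distortion apply to the point x, -y, -z); pixel columns grow to the right and rows downward; lengths in m; the calibration is good to about 2 mm. A picture is of the moment at which its call begins: read the wrist's pose just before it. calibration takes no time and is no camera call; for the wrist camera it gives the pose at the moment of the call.
- bot.close_job(): hands the job in; it is judged then, once.
Trained networks look in the newest picture that a camera, given by its name, has taken for a name from the list of things; names that differ only in an ending like _2 or _b are one class to them, and where a whole thing is asked for, a point or a joint stands for the part that bears it (a point fixed in the world has none). Each returns a list of dicts, best first, with "score" (0 to 1); they miss things now and then, are a little off and sometimes report something else, mostly with a low value. They report only what shows in the picture. A call takes as long as a camera call. They do not tell look-alikes from the thing itself.
- bot.boxes_of(camera, query): "location" ([column, row] in pixels, amid what is visible of it).
- bot.masks_of(camera, query): "region" (400x640 bool, what is visible of it) and "location" ([column, row] in pixels, amid what is visible of it).
- bot.pinpoint(camera, query): "location" ([column, row] in pixels: a listed point, or the origin of a listed thing).
The state is a dict: "time_s": time; "joint_positions": joint angles; "joint_velocities": joint speeds; "joint_torque": joint torques, N m; "position": TCP position; "eef_rot": TCP orientation; "contact_force": force on the tool from outside, world axes, zero at the start; "wrist_torque": the same for the moment, N m; "width": finger opening in m; "grasp_force": force on a finger pad.
Only numpy, scipy, OpenCV 4.12 (cv2) and the standard library are available. Lean on these libraries where they do the work, as an engineer would, in place of code of your own. Each camera call takes 0.05 s, during which the arm holds its last target. There are 200 camera calls.

## Working session

There is one attempt and no reset: what is moved stays moved. The work goes in short steps, Python scripts to look and compute and a tool call to move; the robot and the scene stay as the last step left them, time stands still between calls to the robot, and variables do not carry over. Pictures are saved under pics/ and viewed, at most 10 in all, crops included, and the job is handed in when it is done.

Besides the shell and the picture viewer there is one more tool, called as a command line: name --pt "numbers of a row" for each row, then --argument value for the rest. play_rows: Moves the arm, as the interface text tells. Shifts and turns lie within -1 to 1; 1 stands for 0.5 m of shift or 90 degrees of turn. Its arguments: {"type":"object","properties":{"rows":{"type":"array","items":{"type":"array","items":{"type":"number","minimum":-1,"maximum":1}}}},"required":["rows"]}

```bash
ls; mkdir -p pics
cat > h.py <<'E'
import numpy as np, cv2
from scipy.spatial.transform import Rotation as R
from rig import bot
def ray(c,px):
    k=bot.calibration(c); T=np.array(k["T"])
    d=np.array([(px[0]-k["cx"])/k["fx"],-(px[1]-k["cy"])/k["fy"],-1])
    d=T[:3,:3]@d; return T[:3,3],d/np.linalg.norm(d)
def atz(c,px,z):
    o,d=ray(c,px); return o+d*(z-o[2])/d[2]
def tri(obs):  # list of (o,d)
    A=0;b=0
    for o,d in obs:
        P=np.eye(3)-np.outer(d,d);A=A+P;b=b+P@o
    x=np.linalg.solve(A,b)
    return x,[np.linalg.norm((np.eye(3)-np.outer(d,d))@(x-o))*1e3 for o,d in obs]
E
python3 - <<'E'
from h import *
np.set_printoptions(precision=4,suppress=True)
print({k:bot.calibration("scene")[k] for k in bot.calibration("scene")})
ims=[]
for c in("scene","side"):
    im=bot.capture(c); cv2.imwrite(f"pics/{c}0.png",im[:,:,::-1])
    for q in("block_knob","block","lid_grip","lid_hinge","chest","chest_bay","jar","basket","mallet"):
        for r in bot.pinpoint(c,q)[:4]:
            print(c,q,round(r["score"],2),np.round(r["location"]), atz(c,r["location"],{"block_knob":.052,"lid_grip":.102,"lid_hinge":.0955,"chest_bay":.008}.get(q,0)))
print(bot.sense())
E
```

```text
pics
{'fx': 485.4105187142816, 'fy': 485.4105187142816, 'cx': 314.81054104790593, 'cy': 205.67897419383758, 'T': array([[ 0.2559, -0.6774,  0.6896,  1.5408],
       [ 0.9665,  0.1926, -0.1695, -0.1941],
       [-0.018 ,  0.7099,  0.704 ,  1.0559],
       [ 0.    ,  0.    ,  0.    ,  1.    ]])}
scene block_knob 0.68 [444. 172.] [0.524  0.4768 0.052 ]
scene block_knob 0.62 [400. 169.] [0.472  0.3498 0.052 ]
scene block 0.82 [442. 184.] [0.521  0.4781 0.    ]
scene block 0.57 [396. 180.] [0.4637 0.3428 0.    ]
scene block 0.57 [467. 216.] [0.6758 0.4888 0.    ]
scene lid_grip 0.82 [297. 172.] [0.4544 0.0196 0.102 ]
scene lid_hinge 0.65 [318. 215.] [0.6381 0.0362 0.0955]
scene chest 0.67 [315. 221.] [0.5683 0.044  0.    ]
scene jar 0.92 [192. 216.] [ 0.4466 -0.3119  0.    ]
scene basket 0.84 [185. 280.] [ 0.6863 -0.3487  0.    ]
scene mallet 0.93 [416. 229.] [0.6826 0.3203 0.    ]
side block_knob 0.83 [334. 124.] [0.6827 0.4785 0.052 ]
side block_knob 0.79 [279. 126.] [0.5072 0.4844 0.052 ]
side block_knob 0.7 [271. 160.] [0.4697 0.3167 0.052 ]
side block 0.94 [267. 171.] [0.4551 0.3293 
[... 298 characters left out ...]
6.] [ 0.4481 -0.3162  0.    ]
side basket 0.94 [400. 376.] [ 0.6811 -0.3473  0.    ]
side mallet 0.56 [342. 168.] [0.6837 0.3135 0.    ]
side mallet 0.4 [268. 169.] [0.4581 0.3393 0.    ]
{'time_s': 1.0, 'joint_positions': array([-1.2461,  0.0872,  1.3707,  0.    ,  1.6836, -0.1031]), 'joint_velocities': array([-0.0003,  0.0015, -0.0001,  0.0006,  0.0008, -0.0002]), 'joint_torque': array([  0.0003, -34.005 , -30.2605,   0.0718,   0.0236,   0.    ]), 'position': array([ 0.2282, -0.5005,  0.2055]), 'eef_rot': array([3.0698, 0.6668, 0.0001]), 'contact_force': array([ 1.2929,  0.6984, -0.5328]), 'wrist_torque': array([-0.0415, -0.001 ,  0.0046]), 'grasp_force': 0.0, 'width': 0.09424435881350039}
```

View pics/scene0.png

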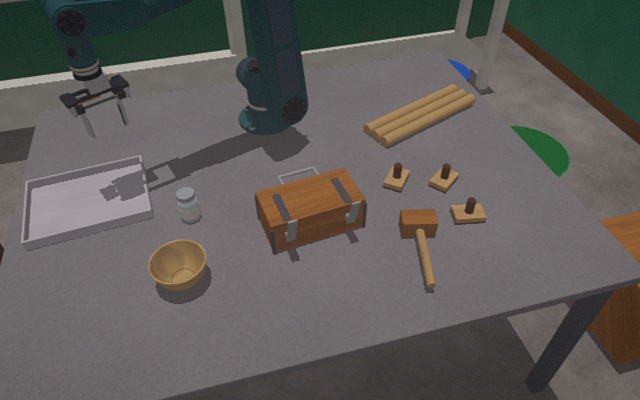

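View pics/side0.png

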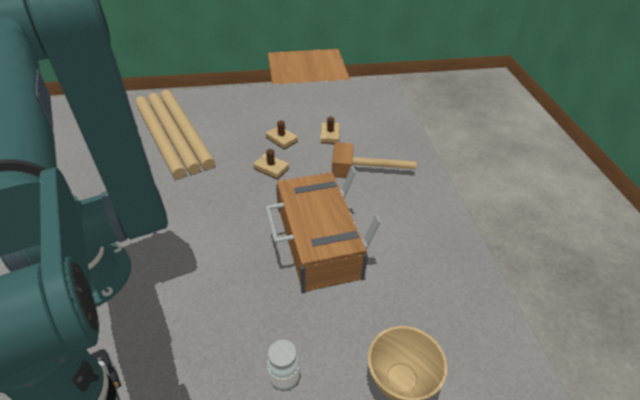

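Three block look-alikes: scene (398,172), (445,172), (469,207), which are side (270,160), (281,129), (331,125). The one at scene (398,172), about (0.465, 0.335) m, is nearest the base at about 0.57 m, against 0.70 and 0.83 m, so that is the one meant. The chest's bow handle is at scene (300,178) and side (274,222). The jar and basket are at right (-y), the mallet is behind left.

```bash
cat >> h.py <<'E'
np.set_printoptions(precision=4,suppress=True)
def rows(pos,yaw,tilt=0):
    """row numbers (shift, turn) to a tool-down pose, tool x at world angle yaw(deg)"""
    s=bot.sense(); R0=R.from_rotvec(s["eef_rot"]); 
    Rt=R.from_euler("z",yaw,degrees=True)*R.from_rotvec([np.pi,0,0])
    d=R0.inv().apply(np.array(pos)-s["position"])/.5
    r=(R0.inv()*Rt).as_rotvec()/(np.pi/2)
    return np.round(np.r_[d,r],3)
E
python3 - <<'E'
from h import *
im=cv2.imread("pics/scene0.png")[140:240,360:500]; cv2.imwrite("pics/crop.png",cv2.resize(im,None,fx=5,fy=5,interpolation=cv2.INTER_CUBIC))
print(rows([.40,.10,.36],95))
s=bot.sense();T=bot.calibration("wrist")["T"];R0=R.from_rotvec(s["eef_rot"]).inv()
print(R0.apply(T[:3,3]-s["position"]),R0.as_matrix()@T[:3,:3])
for a,b in(((398,172),(270,160)),((297,172),(274,222)),((318,215),(349,211))): print(tri([ray("scene",a),ray("side",b)]))
E
```

```text
[ 0.811 -0.95  -0.309  0.     0.    -0.783]
[ 0.0757  0.0009 -0.1792] [[-0.0006  0.9651  0.2618]
 [ 1.      0.0006  0.    ]
 [-0.0001  0.2618 -0.9651]]
(array([0.4658, 0.3458, 0.0323]), [np.float64(2.5501142242033628), np.float64(2.550114224203435)])
(array([0.4573, 0.0187, 0.1037]), [np.float64(2.2280337999467155), np.float64(2.228033799946736)])
(array([0.643 , 0.0341, 0.0997]), [np.float64(1.3835998446605315), np.float64(1.3835998446605635)])
```

View pics/crop.png

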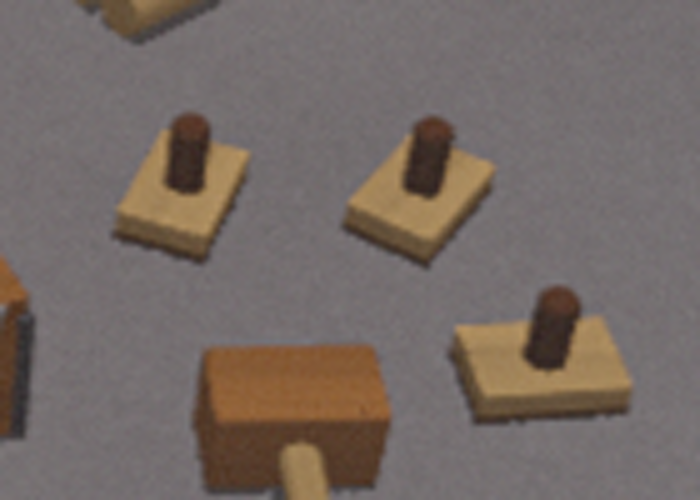

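The crop confirms it: the upper left block (crop (190,150)) is the nearest to the base (the base lies toward the top of the scene picture).

play_rows --pt "-1 0.2 -0.23 -0.1 0 0 -0.2" --pt "-1 0.811 -0.95 -0.309 0 0 -0.783" --pt "-1 0.811 -0.95 -0.309 0 0 -0.783" --pt "-1 0.811 -0.95 -0.309 0 0 -0.783" --pt "-1 0.811 -0.95 -0.309 0 0 -0.783" --pt "-1 0.811 -0.95 -0.309 0 0 -0.783" --pt "-1 0.811 -0.95 -0.309 0 0 -0.783" --pt "-1 0.811 -0.95 -0.309 0 0 -0.783" --pt "-1 0.811 -0.95 -0.309 0 0 -0.783" --pt "-1 0.811 -0.95 -0.309 0 0 -0.783"

```text
time_s: 2.0
position: [0.3617, -0.0323, 0.3273]
eef_rot: [2.122, 2.315, 0.001]
contact_force: [1.3, -0.3, 0.1]
width: 0.0939
grasp_force: 0.0
```

Run:
```python
from h import *
print(bot.sense()["position"],rows([.40,.10,.36],95))
```

```text
[ 0.3617 -0.0323  0.3273] [ 0.257  0.099 -0.065  0.001  0.    -0.   ]
```

play_rows --pt "-1 0.257 0.099 -0.065 0 0 0" --pt "-1 0.257 0.099 -0.065 0 0 0" --pt "-1 0.257 0.099 -0.065 0 0 0" --pt "-1 0.257 0.099 -0.065 0 0 0" --pt "-1 0.257 0.099 -0.065 0 0 0" --pt "-1 0.257 0.099 -0.065 0 0 0"

```text
time_s: 2.6
position: [0.3997, 0.0972, 0.3586]
eef_rot: [2.124, 2.314, -0.001]
contact_force: [-0.8, -0.4, 0.7]
width: 0.0939
grasp_force: 0.0
```

Run:
```python
from h import *
print(bot.sense()["position"],bot.sense()["time_s"])
c="wrist"
im=bot.capture(c); cv2.imwrite(f"pics/w0.png",im[:,:,::-1])
for q in("block_knob","block","lid_grip","lid_hinge","chest"):
    for r in bot.pinpoint(c,q)[:4]:
        print(c,q,round(r["score"],2),np.round(r["location"],1), atz(c,r["location"],{"block_knob":.052,"lid_grip":.102,"lid_hinge":.0955,"chest_bay":.008}.get(q,0)))
```

```text
[0.3997 0.0972 0.3586] 2.6
wrist lid_grip 0.86 [352.3 236.3] [0.4533 0.0048 0.102 ]
wrist lid_hinge 0.71 [489.3 225.4] [0.6446 0.035  0.0955]
wrist chest 0.95 [415.6 211. ] [0.5691 0.0206 0.    ]
```

View pics/w0.png

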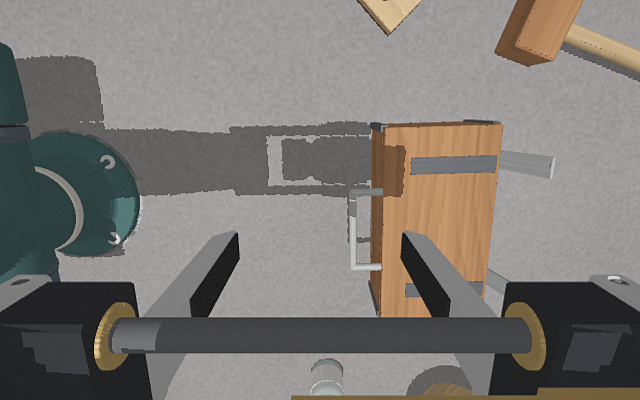

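The wrist picture shows the bar running from (352,190) to (354,268), and the lid's left end from (385,125) to (503,122); the right end is hidden. I compute the chest's yaw from these edges.

Run:
```python
from h import *
c="wrist"
im=cv2.imread("pics/w0.png")
a=atz(c,(352.5,191),.102);b=atz(c,(354,268),.102);print("bar",a,b,np.linalg.norm(a-b),np.degrees(np.arctan2(*(a-b)[:2])))
a=atz(c,(503,124),.109);b=atz(c,(486,313),.109);print("back edge",a,b,np.degrees(np.arctan2(*(a-b)[:2])))
a2=atz(c,(385,125),.109);print("left edge",a2,a,np.linalg.norm(a2-a),np.degrees(np.arctan2((a-a2)[1],(a-a2)[0])))
# tri
print(tri([ray("scene",(297,172)),ray(c,(352.5,230)),ray("side",(274,222))]))
print(tri([ray("scene",(318,215)),ray(c,(489,225)),ray("side",(349,211))]))
cv2.imwrite("pics/w0z.png",cv2.resize(im[110:340,330:570],None,fx=2.5,fy=2.5))
```

```text
bar [0.4466 0.0701 0.102 ] [ 0.4613 -0.043   0.102 ] 0.11402518911278316 -7.399699778211918
back edge [0.6249 0.1739 0.109 ] [ 0.6618 -0.0954  0.109 ] -7.8152516512121215
left edge [0.4771 0.1602 0.109 ] [0.6249 0.1739 0.109 ] 0.14840896469982065 5.309736845396067
(array([0.4554, 0.0174, 0.1039]), [np.float64(2.996243182183649), np.float64(3.6314180828834375), np.float64(3.062516343587946)])
(array([0.6427, 0.0354, 0.0984]), [np.float64(1.642987803393092), np.float64(1.2453345483919556), np.float64(1.777690222693519)])
```

View pics/w0z.png

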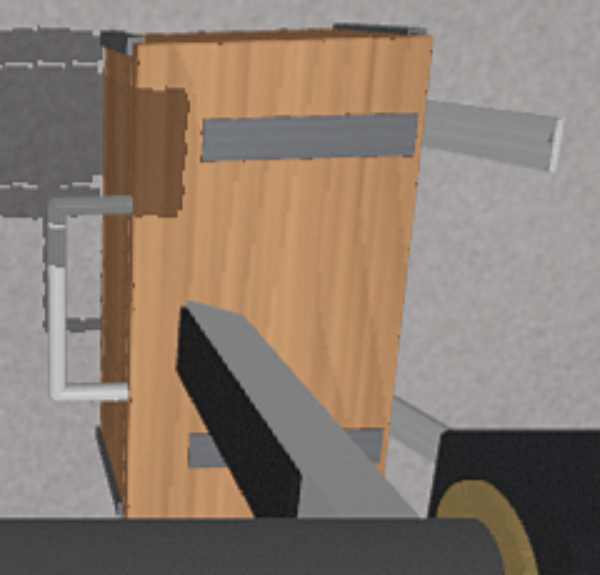

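Run:
```python
from h import *
print(rows([.455,.016,.15],96.5)); print(rows([.455,.016,.083],96.5))
```

```text
[-0.171  0.096  0.418  0.     0.    -0.018]
[-0.171  0.096  0.552  0.     0.    -0.018]
```

play_rows --pt "0.05 -0.171 0.096 0.1 0 0 -0.018" --pt "0.05 -0.171 0.096 0.418 0 0 -0.018" --pt "0.05 -0.171 0.096 0.418 0 0 -0.018" --pt "0.05 -0.171 0.096 0.418 0 0 -0.018" --pt "0.05 -0.171 0.096 0.418 0 0 -0.018" --pt "0.05 -0.171 0.096 0.418 0 0 -0.018" --pt "0.05 -0.171 0.096 0.418 0 0 -0.018" --pt "0.05 -0.171 0.096 0.418 0 0 -0.018" --pt "0.05 -0.171 0.096 0.418 0 0 -0.018" --pt "0.05 -0.171 0.096 0.418 0 0 -0.018"

```text
time_s: 3.9
position: [0.4564, 0.0174, 0.1524]
eef_rot: [2.087, 2.344, 0.004]
contact_force: [-0.2, -0.8, 0.1]
width: 0.0444
grasp_force: 0.0
```

Run:
```python
from h import *
c="wrist"
im=bot.capture(c); cv2.imwrite(f"pics/w1.png",im[:,:,::-1])
for q in("lid_grip","lid_hinge"):
    for r in bot.pinpoint(c,q)[:2]:
        print(c,q,round(r["score"],2),np.round(r["location"],1), atz(c,r["location"],{"lid_grip":.102,"lid_hinge":.0955}[q]))
print(rows([.455,.016,.083],96.5))
```

```text
wrist lid_grip 0.89 [314.7 223.9] [0.453  0.0118 0.102 ]
wrist lid_hinge 0.56 [568.3 216.9] [0.6391 0.0366 0.0955]
[-0.002 -0.002  0.136  0.001  0.     0.001]
```

View pics/w1.png

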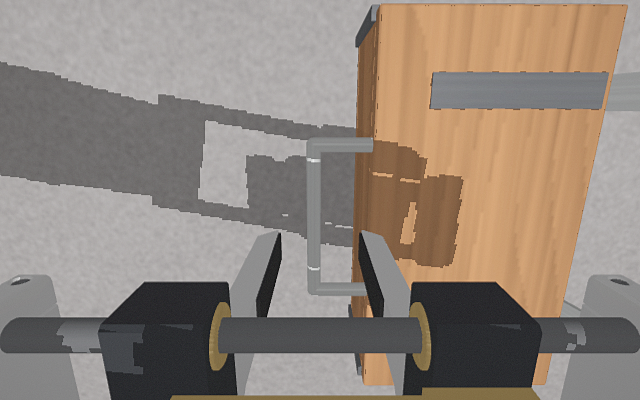

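The bar sits upright at column 314, rows 145–288, between the finger tips at columns 280 and 360. The tool yaw matches it, so I go down and grip.

play_rows --pt "0.05 0 -0.005 0.07 0 0 0" --pt "0.05 0 -0.005 0.14 0 0 0" --pt "0.05 0 -0.005 0.14 0 0 0" --pt "0.05 0 -0.005 0.14 0 0 0" --pt "1 0 -0.005 0.14 0 0 0" --pt "1 0 -0.005 0.14 0 0 0" --pt "1 0 -0.005 0.14 0 0 0" --pt "1 0 -0.005 0.14 0 0 0" --pt "1 0 -0.005 0.14 0 0 0" --pt "1 0 -0.005 0.14 0 0 0"

```text
time_s: 5.05
position: [0.4522, 0.0167, 0.0804]
eef_rot: [-2.09, -2.345, 0.002]
contact_force: [-3.9, -1.3, 5.3]
width: 0.009
grasp_force: 30.0
```

Run:
```python
from h import *
s=bot.sense();print(s["position"],s["width"],s["contact_force"],s["grasp_force"])
# arc: hinge relative to bar: 190 mm horizontal along +x chest, bar 7mm above hinge-axis
u=np.array([np.cos(np.radians(6.7)),np.sin(np.radians(6.7)),0])
R0=R.from_rotvec(s["eef_rot"]).inv()
r=np.hypot(.19,.007);ph=np.arctan2(.007,.19)
p0=-.19*u+np.array([0,0,.007])
for th in np.arange(0,1.87,.08).tolist()+[1.86]:
    a=th+ph; p=-r*np.cos(a)*u+np.array([0,0,r*np.sin(a)])-p0
    print(round(th,2),np.round(R0.apply(p)/.5,3))
```

```text
[0.4522 0.0167 0.0804] 0.00902986594472231 [-3.8514 -1.3283  5.2896] 30.000823438167572
0.0 [0. 0. 0.]
0.08 [-0.     0.002 -0.03 ]
0.16 [-0.     0.007 -0.06 ]
0.24 [-0.     0.014 -0.09 ]
0.32 [ 0.     0.024 -0.119]
0.4 [ 0.     0.035 -0.147]
0.48 [ 0.     0.049 -0.174]
0.56 [ 0.     0.065 -0.2  ]
0.64 [ 0.     0.083 -0.224]
0.72 [ 0.     0.103 -0.247]
0.8 [ 0.     0.125 -0.268]
0.88 [ 0.     0.148 -0.288]
0.96 [ 0.     0.173 -0.306]
1.04 [ 0.     0.199 -0.321]
1.12 [ 0.     0.227 -0.334]
1.2 [ 0.     0.255 -0.346]
1.28 [ 0.     0.284 -0.354]
1.36 [ 0.     0.314 -0.361]
1.44 [ 0.     0.344 -0.365]
1.52 [ 0.001  0.374 -0.367]
1.6 [ 0.001  0.405 -0.366]
1.68 [ 0.001  0.435 -0.363]
1.76 [ 0.001  0.465 -0.357]
1.84 [ 0.001  0.494 -0.349]
1.86 [ 0.001  0.501 -0.347]
```

play_rows --pt "1 0 0.002 -0.03 0 0 0" --pt "1 0 0.007 -0.06 0 0 0" --pt "1 0 0.014 -0.09 0 0 0" --pt "1 0 0.024 -0.119 0 0 0" --pt "1 0 0.035 -0.147 0 0 0" --pt "1 0 0.049 -0.174 0 0 0" --pt "1 0 0.065 -0.2 0 0 0" --pt "1 0 0.083 -0.224 0 0 0" --pt "1 0 0.103 -0.247 0 0 0" --pt "1 0 0.125 -0.268 0 0 0"

```text
time_s: 6.05
position: [0.5109, 0.0234, 0.2149]
eef_rot: [-2.087, -2.34, 0.012]
contact_force: [-12.0, -1.5, 8.4]
width: 0.009
grasp_force: 30.0
```

play_rows --pt "1 0 0.021 -0.023 0 0 0" --pt "1 0 0.046 -0.042 0 0 0" --pt "1 0 0.072 -0.057 0 0 0" --pt "1 0 0.1 -0.07 0 0 0" --pt "1 0 0.129 -0.082 0 0 0" --pt "1 0 0.158 -0.09 0 0 0" --pt "1 0 0.189 -0.097 0 0 0" --pt "1 0 0.219 -0.101 0 0 0" --pt "1 0 0.249 -0.103 0 0 0" --pt "1 0 0.28 -0.102 0 0 0"

```text
time_s: 7.05
position: [0.6543, 0.0395, 0.2653]
eef_rot: [2.09, 2.344, -0.001]
contact_force: [0.2, -1.2, 1.1]
width: 0.0089
grasp_force: 30.0
```

play_rows --pt "1 0 0.015 0.001 0 0 0" --pt "1 0 0.03 0.003 0 0 0" --pt "1 0 0.045 0.006 0 0 0" --pt "1 0 0.06 0.009 0 0 0" --pt "1 0 0.075 0.013 0 0 0" --pt "1 0 0.088 0.017 0 0 0" --pt "1 0 0.092 0.018 0 0 0" --pt "1 0 0.092 0.018 0 0 0"

```text
time_s: 7.85
position: [0.6996, 0.0448, 0.2553]
eef_rot: [-2.091, -2.345, 0.002]
contact_force: [-0.9, -4.9, -0.6]
width: 0.0091
grasp_force: 30.0
```

play_rows --pt "0.75 0 0 0 0 0 0" --pt "0.5 0 0 0 0 0 0" --pt "0.2 0 0 0 0 0 0" --pt "0.2 0 0 0 0 0 0" --pt "0.2 0 0 -0.05 0 0 0" --pt "0.2 0 0 -0.1 0 0 0" --pt "0.2 0 0 -0.16 0 0 0" --pt "0.2 0 0 -0.16 0 0 0"

```text
time_s: 8.65
position: [0.7005, 0.0458, 0.3419]
eef_rot: [2.084, 2.341, 0.011]
contact_force: [-0.7, 0.5, 0.4]
width: 0.0378
grasp_force: 0.0
```

Run:
```python
from h import *
s=bot.sense(); print(s["position"],s["joint_positions"],s["time_s"])
a=bot.capture("scene");
for c in ("scene","side"):
    if c=="side": b=bot.capture(c)
    for q in("lid_grip","lid_hinge","block_knob"):
        for r in bot.pinpoint(c,q)[:3]:
            print(c,q,round(r["score"],2),np.round(r["location"],1))
cv2.imwrite("pics/open.png",np.hstack([a[60:300,200:500],b[80:320,200:500]])[:,:,::-1])
```

```text
[0.7005 0.0458 0.3419] [-0.0156  0.4769  0.6149  0.0004  2.0395 -0.1313] 8.65
scene lid_grip 0.7 [329.3 181. ]
scene lid_hinge 0.64 [319.2 214.8]
scene lid_hinge 0.18 [311.7 219.8]
scene block_knob 0.82 [400.4 167.2]
scene block_knob 0.69 [472.3 205.8]
scene block_knob 0.66 [444.4 171.2]
side lid_grip 0.75 [377.3 152.1]
side lid_hinge 0.64 [348.4 210. ]
side block_knob 0.92 [268.7 154.4]
side block_knob 0.76 [330.3 124.4]
side block_knob 0.58 [278.7 124.9]
```

View pics/open.png

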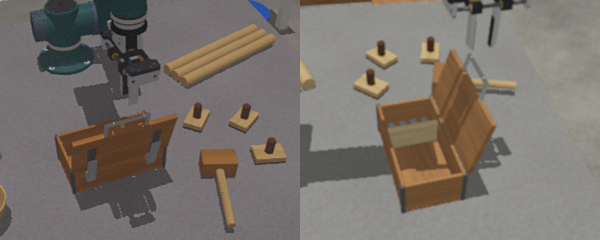

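The lid stands open, leaning back on its straps (composite: scene lid about (130,140), side lid about (470,110)). I'll check the angle numerically while moving to the block.

Run:
```python
from h import *
g,e=tri([ray("scene",(329.3,181)),ray("side",(377.3,152.1))]);h,e2=tri([ray("scene",(319.2,214.8)),ray("side",(348.4,210))])
print(g,e,h,e2)
u=np.array([np.cos(np.radians(6.7)),np.sin(np.radians(6.7)),0]); d=g-h; print("angle",np.pi-np.arctan2(d[2],d@u)-.037)
k,e=tri([ray("scene",(400.4,167.2)),ray("side",(268.7,154.4))]);print(k,e)
print(rows([k[0]-.01,k[1],.23],186.7))
```

```text
[0.6992 0.0486 0.2671] [np.float64(3.486473834782091), np.float64(3.486473834782028)] [0.6424 0.0378 0.0992] [np.float64(1.090104143678396), np.float64(1.0901041436782803)]
angle 1.8647368234125772
[0.4633 0.353  0.0484] [np.float64(2.7616672140360183), np.float64(2.76166721403591)]
[ 0.668 -0.417  0.21  -0.001 -0.002 -1.001]
```

play_rows --pt "0.2 0.02 -0.08 0 0 0 -0.1" --pt "-1 0.668 -0.417 0.1 0 0 -1" --pt "-1 0.668 -0.417 0.21 0 0 -1" --pt "-1 0.668 -0.417 0.21 0 0 -1" --pt "-1 0.668 -0.417 0.21 0 0 -1" --pt "-1 0.668 -0.417 0.21 0 0 -1" --pt "-1 0.668 -0.417 0.21 0 0 -1" --pt "-1 0.668 -0.417 0.21 0 0 -1" --pt "-1 0.668 -0.417 0.21 0 0 -1" --pt "-1 0.668 -0.417 0.21 0 0 -1"

```text
time_s: 10.05
position: [0.4502, 0.3558, 0.2282]
eef_rot: [0.089, -3.136, 0.002]
contact_force: [0.7, -0.2, 0.5]
width: 0.0937
grasp_force: 0.0
```

play_rows --pt "-1 0 0 0 0 0 0" --pt "-1 0 0 0 0 0 0" --pt "-1 0 0 0 0 0 0"

```text
time_s: 10.35
position: [0.4545, 0.3527, 0.231]
eef_rot: [-0.065, 3.141, 0.0]
contact_force: [0.2, 0.5, 0.5]
width: 0.0939
grasp_force: 0.0
```

Run:
```python
from h import *
s=bot.sense(); print(s["position"],s["eef_rot"],s["joint_positions"],s["time_s"],rows([.453,.353,.23],186.7))
```

```text
[0.4545 0.3527 0.231 ] [-0.0646  3.1405  0.0001] [ 0.5614  0.1402  1.2622 -0.0002  1.7388 -1.0506] 10.35 [ 0.003  0.001  0.002  0.     0.    -0.048]
```

Run:
```python
from h import *
c="wrist"
im=bot.capture(c); cv2.imwrite("pics/w2.png",im[:,:,::-1])
for r in bot.pinpoint(c,"block_knob")[:3]:
    o=ray(c,r["location"]); print(round(r["score"],2),np.round(r["location"],1),atz(c,r["location"],.052),tri([o,ray("scene",(400.4,167.2)),ray("side",(268.7,154.4))]))
for r in bot.pinpoint(c,"block")[:3]: print(r["score"],r["location"],atz(c,r["location"],0))
```

```text
0.89 [429.4 236.5] [0.5144 0.4804 0.052 ] (array([0.4746, 0.4014, 0.0525]), [np.float64(79.1308294852744), np.float64(48.02117313066951), np.float64(36.75817974788373)])
0.77 [306.8, 183.3] [0.469 0.336 0.   ]
0.73 [405.2, 326.2] [0.6711 0.4826 0.    ]
```

View pics/w2.png

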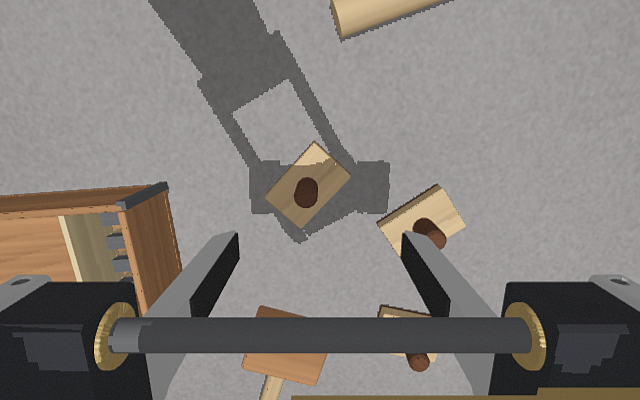

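The target block is in the middle: dark handle at (306,192), slab corners about (318,143), (350,175), (299,230), (266,197). The neighbouring look-alikes are at (430,230) and (418,355).

Run:
```python
from h import *
c="wrist"; im=cv2.imread("pics/w2.png")
g=im[150:240,260:355].max(2); m=((im[150:240,260:355,2]<110)&(im[150:240,260:355,2].astype(int)-im[150:240,260:355,0]>20)).astype(np.uint8)
n,l,st,ce=cv2.connectedComponentsWithStats(m); i=1+np.argmax(st[1:,4]); print(st[i]+[260,150,0,0,0],ce[i]+[260,150])
p=ce[i]+[260,150]; print("knob blob at .048/.052",atz(c,p,.048),atz(c,p,.052))
q=np.mean([atz(c,x,.024) for x in((318,143),(350,175),(299,229),(266,197))],0);print("slab",q)
P=[atz(c,x,.024) for x in((318,143),(350,175),(299,229),(266,197))]; print([np.linalg.norm(P[k]-P[k-1]) for k in range(4)],np.degrees(np.arctan2(*(P[2]-P[1])[1::-1])))
print(tri([ray(c,p),ray("scene",(400.4,167.2)),ray("side",(268.7,154.4))]))
t=[.467,.338,.033]
print(rows(t,186.7))
```

```text
[293 177  25  31 609] [305.8654 192.3842]
knob blob at .048/.052 [0.469  0.3368 0.048 ] [0.468  0.3369 0.052 ]
slab [0.468  0.3382 0.024 ]
[np.float64(0.08957429717852927), np.float64(0.053062863460475056), np.float64(0.0911804779492367), np.float64(0.05636871403048782)] -39.79671518339137
(array([0.4669, 0.3434, 0.0555]), [np.float64(6.324144006716344), np.float64(8.179425281630133), np.float64(3.4518874029533193)])
[-0.023 -0.03   0.396  0.     0.    -0.048]
```

Run:
```python
from h import *
print(rows([.468,.337,.10],230));print(rows([.468,.337,.033],230))
```

```text
[-0.025 -0.032  0.262 -0.     0.    -0.529]
[-0.025 -0.032  0.396 -0.     0.    -0.529]
```

play_rows --pt "-1 -0.025 -0.032 0.1 0 0 -0.529" --pt "-1 -0.025 -0.032 0.2 0 0 -0.529" --pt "-1 -0.025 -0.032 0.24 0 0 -0.529" --pt "-1 -0.025 -0.032 0.24 0 0 -0.529" --pt "-1 -0.025 -0.032 0.24 0 0 -0.529" --pt "-1 -0.025 -0.032 0.24 0 0 -0.529" --pt "-1 -0.025 -0.032 0.3 0 0 -0.529" --pt "-1 -0.025 -0.032 0.36 0 0 -0.529" --pt "-1 -0.025 -0.032 0.396 0 0 -0.529" --pt "-1 -0.025 -0.032 0.396 0 0 -0.529"

```text
time_s: 11.5
position: [0.4652, 0.336, 0.0293]
eef_rot: [1.326, -2.84, 0.001]
contact_force: [0.1, -0.0, -1.3]
width: 0.0938
grasp_force: 0.0
```

play_rows --pt "-1 0 0 0 0 0 0" --pt "0.2 0 0 0 0 0 0" --pt "0.5 0 0 0 0 0 0" --pt "1 0 0 0 0 0 0" --pt "1 0 0 0 0 0 0" --pt "1 0 0 0 0 0 0" --pt "1 0 0 0 0 0 0" --pt "1 0 0 0 0 0 0"

```text
time_s: 12.3
position: [0.4672, 0.3377, 0.0328]
eef_rot: [1.332, -2.845, 0.0]
contact_force: [0.2, 0.6, 0.5]
width: 0.0413
grasp_force: 0.0
```

Run:
```python
from h import *
s=bot.sense();print(s["position"],s["width"],s["grasp_force"],s["contact_force"])
u=np.array([np.cos(np.radians(6.7)),np.sin(np.radians(6.7)),0]);v=np.array([-u[1],u[0],0])
h=np.array([.6425,.0365,0]); bay=h-.075*u-.0365*v; print("bay",bay)
t=bay-.008*u
for z in(.30,.12,.044): print(rows([t[0],t[1],z],186.7))
print(rows([t[0],t[1],.25],186.7), t)
```

```text
[0.4672 0.3377 0.0328] 0.04127049922970182 0.0 [0.2403 0.6219 0.5215]
bay [ 0.5723 -0.0085  0.    ]
[ 0.409 -0.594 -0.534 -0.    -0.     0.483]
[ 0.409 -0.594 -0.174 -0.    -0.     0.483]
[ 0.409 -0.594 -0.022 -0.    -0.     0.483]
[ 0.409 -0.594 -0.434 -0.    -0.     0.483] [ 0.5643 -0.0094  0.    ]
```

play_rows --pt "1 0 0 0 0 0 0" --pt "1 0 0 0 0 0 0" --pt "1 0 0 0 0 0 0" --pt "1 0 0 0 0 0 0" --pt "1 0 0 -0.04 0 0 0" --pt "1 0 0 -0.12 0 0 0" --pt "1 0 0 -0.2 0 0 0" --pt "1 0 0 -0.28 0 0 0" --pt "1 0 0 -0.36 0 0 0" --pt "1 0 0 -0.36 0 0 0"

```text
time_s: 13.3
position: [0.4698, 0.3394, 0.2203]
eef_rot: [-1.326, 2.833, 0.002]
contact_force: [-0.1, 0.3, -0.6]
width: 0.0253
grasp_force: 30.0
```

Run:
```python
from h import *
print(bot.sense()["position"],rows([.564,-.009,.23],186.7))
```

```text
[0.4698 0.3394 0.2203] [ 0.414 -0.591 -0.022  0.     0.009  0.483]
```

play_rows --pt "1 0.041 -0.059 -0.01 0 0 0.048" --pt "1 0.083 -0.118 -0.015 0 0 0.097" --pt "1 0.124 -0.177 -0.02 0 0 0.145" --pt "1 0.166 -0.236 -0.02 0 0 0.193" --pt "1 0.207 -0.296 -0.02 0 0 0.242" --pt "1 0.248 -0.355 -0.02 0 0 0.29" --pt "1 0.29 -0.414 -0.02 0 0 0.338" --pt "1 0.331 -0.473 -0.02 0 0 0.386" --pt "1 0.373 -0.532 -0.02 0 0 0.435" --pt "1 0.414 -0.591 -0.02 0 0 0.483"

```text
time_s: 14.3
position: [0.5609, -0.0118, 0.2208]
eef_rot: [0.178, -3.134, -0.001]
contact_force: [0.9, -0.6, -1.1]
width: 0.0255
grasp_force: 30.0
```

play_rows --pt "1 0 0 0 0 0 0" --pt "1 0 0 0 0 0 0" --pt "1 0 0 0 0 0 0" --pt "1 0 0 0 0 0 0"

```text
time_s: 14.7
position: [0.5611, -0.0093, 0.2225]
eef_rot: [0.186, -3.135, -0.001]
contact_force: [0.1, -1.0, -1.1]
width: 0.0253
grasp_force: 30.0
```

Run:
```python
from h import *
print(bot.sense()["position"],rows([.564,-.009,.043],186.7))
a=bot.capture("wrist");b=bot.capture("side")
cv2.imwrite("pics/hov.png",np.hstack([a,b])[:,:,::-1][:, :])
cv2.imwrite("pics/hov.png",np.hstack([cv2.resize(a,(480,300)),b[80:380,190:510]])[:,:,::-1])
```

```text
[ 0.5611 -0.0093  0.2225] [-0.006 -0.     0.359  0.    -0.     0.001]
```

View pics/hov.png

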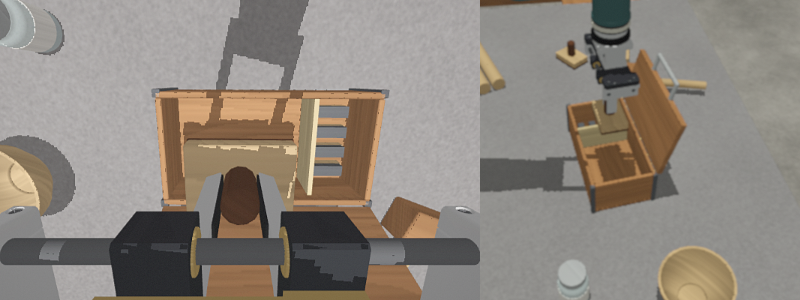

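The block hangs upright, squared over the large compartment, clear of the walls, the divider (310,150) and the lid. I lower it slowly.

play_rows --pt "1 0 0 0.04 0 0 0" --pt "1 0 0 0.08 0 0 0" --pt "1 0 0 0.12 0 0 0" --pt "1 0 0 0.16 0 0 0" --pt "1 0 0 0.2 0 0 0" --pt "1 0 0 0.24 0 0 0" --pt "1 0 0 0.28 0 0 0" --pt "1 0 0 0.31 0 0 0" --pt "1 0 0 0.33 0 0 0" --pt "1 0 0 0.34 0 0 0"

```text
time_s: 15.8
position: [0.5611, -0.0102, 0.052]
eef_rot: [0.184, -3.135, -0.0]
contact_force: [0.3, 1.1, -0.6]
width: 0.0257
grasp_force: 30.0
```

play_rows --pt "1 0 0 0 0 0 0" --pt "1 0 0 0 0 0 0" --pt "1 0 0 0.005 0 0 0" --pt "1 0 0 0.01 0 0 0" --pt "1 0 0 0.014 0 0 0" --pt "1 0 0 0.014 0 0 0" --pt "1 0 0 0.014 0 0 0"

```text
time_s: 16.5
position: [0.5614, -0.0105, 0.0458]
eef_rot: [0.183, -3.136, 0.0]
contact_force: [0.6, 0.4, -1.6]
width: 0.0256
grasp_force: 30.0
```

play_rows --pt "1 0 0 0.003 0 0 0" --pt "1 0 0 0.006 0 0 0" --pt "1 0 0 0.009 0 0 0" --pt "1 0 0 0.009 0 0 0" --pt "1 0 0 0.009 0 0 0"

```text
time_s: 17.0
position: [0.5614, -0.0105, 0.0413]
eef_rot: [0.183, -3.136, 0.0]
contact_force: [0.6, -1.0, -2.4]
width: 0.0254
grasp_force: 30.0
```

play_rows --pt "1 0 0 0.002 0 0 0" --pt "1 0 0 0.003 0 0 0" --pt "1 0 0 0.003 0 0 0"

```text
time_s: 17.3
position: [0.5617, -0.0105, 0.0408]
eef_rot: [-0.183, 3.135, -0.0]
contact_force: [-1.9, -0.2, 3.4]
width: 0.0256
grasp_force: 30.0
```

Force turned upward (+3.4 N), so it is on the floor. I release and rise.

play_rows --pt "0.3 0 0 0 0 0 0" --pt "0 0 0 0 0 0 0" --pt "0 0 0 0 0 0 0" --pt "0 0 0 0 0 0 0" --pt "0 0 0 -0.05 0 0 0" --pt "0 0 0 -0.12 0 0 0" --pt "0 0 0 -0.2 0 0 0" --pt "0 0 0 -0.28 0 0 0" --pt "0 0 0 -0.36 0 0 0" --pt "0 0 0 -0.44 0 0 0"

```text
time_s: 18.3
position: [0.5613, -0.0105, 0.2614]
eef_rot: [-0.183, 3.136, -0.0]
contact_force: [0.6, -0.9, -0.3]
width: 0.0469
grasp_force: 0.0
```

play_rows --pt "0 0.05 0 -0.06 0 0 0" --pt "0 0.12 0 -0.06 0 0 0" --pt "0 0.2 0 -0.06 0 0 0" --pt "0 0.2 0 -0.06 0 0 0" --pt "0 0.2 0 -0.06 0 0 0"

```text
time_s: 18.8
position: [0.4621, -0.0222, 0.2903]
eef_rot: [-0.183, 3.134, -0.001]
contact_force: [0.1, 0.7, -0.7]
width: 0.047
grasp_force: 0.0
```

Run:
```python
from h import *
s=bot.sense();print(s["position"],s["width"],s["time_s"])
a=bot.capture("wrist")
for r in bot.pinpoint("wrist","block_knob")[:2]: print(r["score"],r["location"],atz("wrist",r["location"],.06))
b=bot.capture("side")
for r in bot.pinpoint("side","block_knob")[:4]: print("s",r["score"],r["location"],atz("side",r["location"],.06))
g=bot.pinpoint("side","lid_grip"); print(g[0]["location"] if g else g)
cv2.imwrite("pics/end.png",np.hstack([cv2.resize(a,(480,300)),b[80:380,190:510]])[:,:,::-1])
```

```text
[ 0.4621 -0.0222  0.2903] 0.046987023330877425 18.8
s 0.64 [331.0, 121.8] [0.6742 0.4779 0.06  ]
s 0.61 [321.1, 241.2] [ 0.5666 -0.0213  0.06  ]
[377.6, 149.7]
```

View pics/end.png

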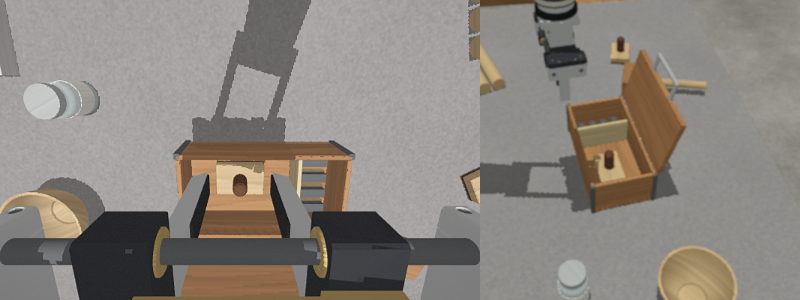

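The block stands upright on the compartment floor (wrist (240,183), side crop (608,158)), the lid is still on its stop, and the gripper is clear.

```bash
python3 -c "
from rig import bot
print(bot.close_job())"
```

```text
the job is handed in; nothing more can be done
None
```

I opened the lid onto its stop, set the block upright on the floor of the large compartment, left the jar, basket and mallet untouched, and handed the job in; no verdict came back.

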